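# Free the seized locating pin from the drilling jig

## Task

The red-handled locating pin has seized in the blue housing of the drilling jig. Work it loose and draw it out while the template stays down on its bed - a straight pull only lifts the whole template, whereas twisting the pin back and forth under a light upward pull lets it creep out - then lower it, point first, into the open green pot without dropping it and let go. Leave everything else where it is.

Things in the scene. Friction and masses are not known exactly. Their poses are not given: they have to be found in the camera images.
- jig: fixed drilling jig: aluminium bed 150 x 230 x 12 mm with a black plastic sheet on it (top 18 mm above the bench), screwed to the bench; origin under the bed's centre, z up. Two steel guide posts, 42 mm high, at (52, 85) and (-52, -85) mm of its x, y. It carries the grey drill template with the housing and pin at its centre
- template (a joint): height of the grey drill template (130 x 188 mm plate, 8 mm thick, with a blue housing 50 x 50 mm in its middle) above its bed, in m: 0 when it lies on the sheet. It slides freely straight up on the guide posts and cannot turn; only its weight, somewhere between 1.0 and 1.8 kg, holds it down, so a pull on the seized pin of more than about 10 to 18 N lifts it
- bush (a point): mouth of the pin's bore: centre of the top face of the blue housing, 74 mm above the bench (56 mm above the template's underside), at the centre of the jig, moves with the template. Around it the other parts of the jig stay lower than 45 mm above the bench
- pin: the seized pin, 0.08 to 0.17 kg: round steel shank 12 mm thick, 46 mm long, pointing down, round end, in a vertical bore of 13.6 mm; collar 22 mm wide, 5 mm high; thin neck; flat red handle bar on top. Origin on the axis at the collar's underside, z up along the axis, x along the handle bar, y across it (the thin way). At the start the collar stands 1 to 4 mm above the housing
- pin_handle (a point): centre of the red handle bar: 44 mm long (pin x), 10 mm thick (pin y), 22 mm high; 46 mm above the pin's origin, 92 mm above its tip. Turning it takes about 0.2 to 0.4 N m; while it turns, the pin rises under a light pull of 4 to 9 N, by about a tenth to a fifth of the way that the shank's surface slides (6 mm per rad); when the turning stops it sticks again
- pin_tip (a point): lower end of the shank, on its axis, 46 mm below the pin's origin. The bore grips the shank by dry friction of about 40 to 70 N against a straight pull. The pin must rise about 9 to 13 mm before the grip lets go, then it slides out easily; the tip leaves the bore when the pin's origin is 46 mm above point bush
- pot: open round green pot, 70 mm high, about 68 mm wide at the rim, walls 4 mm, fixed to the bench; origin under its centre. It stands left or right of the jig, the amber jar on the other side. The pin stands leaning in it
- pot_in (a point): centre of the pot's inner floor, about 4 to 6 mm above the bench
- jar: closed amber jar with white lid, about 70 mm wide and 90 mm high, loose bystander; origin under its centre
- screwdriver: red-handled screwdriver, 200 mm long, lying flat, loose bystander; origin underneath its middle
- wrench: steel wrench, 180 mm long, lying flat, loose bystander; origin underneath its middle
- tape: yellow ring like a tape core, 90 mm wide, 22 mm high, lying flat, loose bystander; origin under its centre
- welder: red hand welder with steel nozzle, 240 mm long, 36 mm thick, lying flat, loose bystander; origin underneath the red barrel
Mind the look-alikes: they are no part of the job. Of the things shaped like the pot, the green one is meant.

How it is judged:
By the outcome, as a careful person would: the job done as asked, in the order asked, and still so for the second after the job is handed in, with the robot touching nothing.
It also fails if it takes over 72 s, if anything falls off the work surface, if the arm or the gripper's body presses on something with over 40 N, if the wrist force passes 120 N, or if a joint passes its speed limit or range.

## Robot

A 6-joint arm with a two-finger parallel gripper is mounted at the origin on the work surface. World frame = base frame: x ahead of the robot, y to its left, z up, the work surface at z = 0. Lengths are in m, angles in rad, forces in N, time in s.
With the tool pointing down it reaches from about 0.25 to 0.775 m from the base axis. Payload 4 kg.
Tool frame: the origin (TCP) lies between the finger pads; the fingertips stand 14 mm ahead of it and the grasp point (between the pads) lies 5 mm behind it (nose_length is the distance from the TCP to the fingertips, in m); z points along the fingers, y is the line along which they close (so a half turn about z gives the same grasp; the last joint's range is limited). The gripper opens to 94 mm and grips with 3 to 60 N. Pads are 16 mm wide; open, the fingers measure 119 mm over their backs; the gripper's body (75 mm by 177 mm) begins 78 mm behind the grasp point.
Start: joints at [1.175, 0.087, 1.371, -0, 1.684, -0.103], TCP at [0.159, 0.527, 0.19] pointing down, gripper open.
Joint ranges: [-3.1, 3.1], [-0.76, 2.03], [0.27, 2.55], [-1.08, 4.22], [0.17, 2.65], [-2.57, 2.57]. Speed limits (rad/s): [2.79, 2.79, 3.14, 3.14, 3.14, 3.14].

## Interface

Orientations are given as [roll, pitch, yaw] about the fixed x, y, z axes, in that order (R = Rz(yaw) Ry(pitch) Rx(roll)).
In Python, from bench import * gives the robot as it stands.
- The arm moves only by the tool move_arm, never from a script. Its argument "steps" is one flat list of numbers, 7 for each row, row after row: the turn, a rotation vector about the world's x, y, z in rad, then the shift along the world's x, y, z in m, then the opening, from 0 (shut) to 1 (fully open). A call has 1 to 12 rows; each row is the pose to reach, as a shift and turn from the pose commanded when the call began; what a row does not reach only later rows make up. A row lasts 1/10 s, in which the tool goes at most 50 mm and 8.59 degrees, less where a joint would pass 70% of its speed; a pose out of reach is approached as far as the arm can. A call with a gripper value outside its range is refused whole. The fingers move at their own pace and stop on an object; the grip force is fixed at half the most. Time passes only in rows, so rows that repeat a pose let the fingers close. It gives the time, the measured TCP pose, the force, the opening and the grip force at its end, in the units of the state.
- get_obs(): the state, without advancing time (a new reading comes with each control period).
- snapshot(name): name is "scene" or "top" or "wrist"; returns (picture, depth): 384x512x3 uint8, red, green, blue; 384x512 float32, m along the optical axis (not along the pixel's ray), 0 where there is no reading.
- camera_model(name): a dict with "fx", "fy", "cx", "cy" (pixels), "rvec" (rotation vector, rad) and "tvec" (3), from world to camera coordinates, as OpenCV has them. Camera axes: x right, y down, z forward; pixel columns grow to the right and rows downward; lengths in m; the calibration is good to about 2 mm. A picture is of the moment at which its call begins: read the wrist's pose just before it. camera_model takes no time and is no camera call; for the wrist camera it gives the pose at the moment of the call.
- close_job(): hands the job in; it is judged then, once.
Trained networks look in the newest picture that a camera, given by its name, has taken for a name from the list of things; names that differ only in an ending like _2 or _b are one class to them, and where a whole thing is asked for, a point or a joint stands for the part that bears it (a point fixed in the world has none). Each returns a list of dicts, best first, with "score" (0 to 1); they miss things now and then, are a little off and sometimes report something else, mostly with a low value. They report only what shows in the picture. A call takes as long as a camera call. They do not tell look-alikes from the thing itself.
- silhouettes(camera, target): "pixels" (384x512 bool, what is visible of it) and "uv" ([column, row] in pixels, amid what is visible of it).
- spot_point(camera, target): "uv" ([column, row] in pixels: a listed point, or the origin of a listed thing).
The state is a dict: "time": time; "joint_positions": joint angles; "qvel": joint speeds; "joint_torque": joint torques, N m; "tool_pos": TCP position; "ee_rot": TCP orientation; "wrist_force": force on the tool from outside, world axes, zero at the start; "wrist_torque": the same for the moment, N m; "width": finger opening in m; "finger_force": force on a finger pad.
Only numpy, scipy, OpenCV 4.12 (cv2) and the standard library are available. Lean on these libraries where they do the work, as an engineer would, in place of code of your own. Each camera call takes 0.05 s, during which the arm holds its last target. There are 200 camera calls.

## Working session

There is one attempt and no reset: what is moved stays moved. The work goes in short steps, Python scripts to look and compute and a tool call to move; the robot and the scene stay as the last step left them, time stands still between calls to the robot, and variables do not carry over. Pictures are saved under pics/ and viewed, at most 10 in all, crops included, and the job is handed in when it is done.

Besides the shell and the picture viewer there is one more tool, called in YAML: its name, and indented under it one key for each argument. move_arm: Moves the arm, as the interface text tells. Its arguments: {"type":"object","properties":{"steps":{"type":"array"}},"required":["steps"]}

```bash
mkdir -p pics; ls
cat > h.py <<'E'
from bench import *
import numpy as np, cv2
def ray(cam,uv,z=None,d=None):
    m=camera_model(cam);R=cv2.Rodrigues(np.array(m["rvec"],float))[0];t=np.array(m["tvec"],float).ravel()
    r=np.array([(uv[0]-m["cx"])/m["fx"],(uv[1]-m["cy"])/m["fy"],1.])
    C=-R.T@t; w=R.T@r
    if d is None: d=(z-C[2])/w[2]
    return C+w*d
def save(n,p): cv2.imwrite(f"pics/{n}.png",cv2.cvtColor(p,cv2.COLOR_RGB2BGR))
E
python3 - <<'E'
from h import *
print(get_obs())
ims=[]
Z={"bush":.074,"pin_handle":.122,"pot":0,"pot_in":.005,"jar":0,"jig":0,"pin":.0765}
for c in ["scene","top"]:
    p,d=snapshot(c);ims.append(p)
    for n,z in Z.items():
        for r in spot_point(c,n)[:3]: print(c,n,round(r["score"],2),np.round(r["uv"],1),np.round(ray(c,r["uv"],z),3))
save("a",ims[0]);save("b",ims[1])
E
```

```text
pics
{'time': 0.0, 'joint_positions': array([ 1.17487553e+00,  8.79432396e-02,  1.37227530e+00,  1.20317022e-05,
        1.68357115e+00, -1.03100345e-01]), 'qvel': array([-6.99020363e-05, -1.14364291e-04, -1.14358747e-03,  2.74990136e-03,
       -1.18341891e-03,  4.21031028e-04]), 'joint_torque': array([ 3.97189960e-04, -3.40175271e+01, -3.02432477e+01,  7.18603539e-02,
        3.26584722e-02, -1.86419079e-04]), 'tool_pos': array([0.15853327, 0.52604598, 0.18899996]), 'ee_rot': array([-3.13940852e+00, -2.38007915e-04,  2.84877328e+00]), 'wrist_force': array([ 0.12646424, -0.17450748, -0.39927907]), 'wrist_torque': array([-0.02747707, -0.04996273, -0.01898941]), 'finger_force': 0.0, 'width': 0.09374740828306959}
scene bush 0.6 [242.5 185.6] [0.534 0.002 0.074]
scene pin_handle 0.51 [246.6 173.1] [0.525 0.017 0.122]
scene pot 0.93 [396.8 195.3] [0.558 0.521 0.   ]
scene pot 0.82 [368.6 202.2] [0.579 0.418 0.   ]
scene pot 0.74 [324.3 180.1] [0.47  0.289 0.   ]
scene pot_in 0.82 [368.3 202.5] [0.584 0.415 0.005]
scene pot_in 0.67 [333.  200.4] [0.565 0.3   0.005]
scene pot_in 0.26 [107.
[... 264 characters left out ...]
 [0.772 0.192 0.   ]
scene pin 0.66 [245.6 185.6] [0.537 0.012 0.077]
top bush 0.96 [265.6 212.2] [0.537 0.002 0.074]
top bush 0.31 [343.1 213.7] [ 0.537 -0.272  0.074]
top pin_handle 0.54 [264.6 208.4] [0.543 0.008 0.122]
top pot 0.88 [127.2 207.7] [0.553 0.511 0.   ]
top pot 0.85 [155.9 196. ] [0.599 0.408 0.   ]
top pot 0.67 [187.1 230.4] [0.474 0.287 0.   ]
top pot_in 0.84 [157. 203.] [0.572 0.401 0.005]
top pot_in 0.63 [125.  208.8] [0.548 0.518 0.005]
top pot_in 0.58 [183.9 203.1] [0.574 0.302 0.005]
top jar 0.64 [343.3 214. ] [ 0.547 -0.287  0.   ]
top jig 0.81 [265.  214.7] [0.538 0.002 0.   ]
top jig 0.7 [149.2 241.7] [0.43  0.423 0.   ]
top pin 0.6 [263.7 212.8] [0.534 0.009 0.077]
```

View pics/a.png

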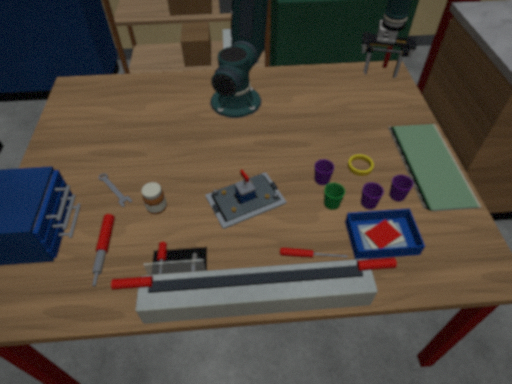

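View pics/b.png

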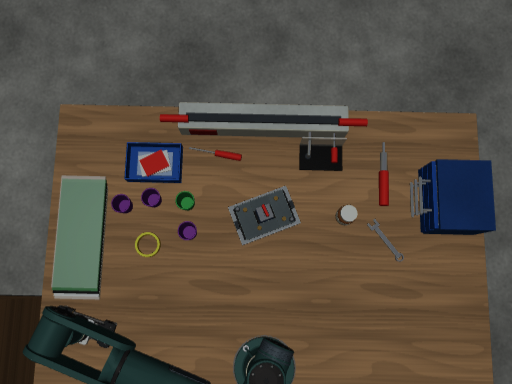

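The green pot is at scene (333,196) and top (186,201). The purple cups at scene (323,172), (371,195) and (400,187) are look-alikes. The meant pin is the red bar on the grey jig at scene (246,176). The red handle in the black rack, scene (162,250), is no part of the job. I'll move above the jig for a close look.

move_arm:
  steps: [0,0,-0.14,0.02,-0.03,0.03,1,0,0,-0.28,0.05,-0.07,0.06,1,0,0,-0.42,0.08,-0.11,0.08,1,0,0,-0.56,0.11,-0.15,0.1,1,0,0,-0.7,0.14,-0.19,0.11,1,0,0,-0.84,0.17,-0.23,0.12,1,0,0,-0.98,0.2,-0.27,0.13,1,0,0,-1.12,0.23,-0.31,0.14,1,0,0,-1.17,0.26,-0.35,0.14,1,0,0,-1.17,0.29,-0.39,0.14,1,0,0,-1.17,0.32,-0.43,0.14,1,0,0,-1.17,0.34,-0.46,0.14,1]

```text
time: 2.0
tool_pos: [0.4966, 0.0692, 0.3305]
ee_rot: [3.141, -0.0, 1.679]
wrist_force: [1.6, -0.7, 0.2]
width: 0.094
finger_force: 0.0
```

Run:
```python
from h import *
o=get_obs();print(o["tool_pos"],o["ee_rot"],o["joint_positions"],o["time"])
p,d=snapshot("wrist")
for n,z in {"bush":.074,"pin_handle":.122,"jig":0,"pin":.0765,"pot":0,"pot_in":.005}.items():
    for r in spot_point("wrist",n)[:2]:
        print(n,round(r["score"],2),np.round(r["uv"],1),np.round(ray("wrist",r["uv"],z),4))
save("c",p)
def mask(cam,n):
    s=silhouettes(cam,n)
    return s
for r in silhouettes("wrist","pin")[:2]:
    v,u=np.nonzero(r["pixels"]);dd=d[v,u]
    P=np.array([ray("wrist",(a,b),d=c) for a,b,c in zip(u,v,dd) if c>0])
    print(r["score"],r["uv"],len(P),P.min(0),P.max(0))
    if len(P)>20:
        T=P[P[:,2]>P[:,2].max()-.006]
        if len(T)>10:
            rect=cv2.minAreaRect((T[:,:2]*1000).astype(np.float32));print("top",len(T),T.mean(0),rect)
```

```text
[0.49664696 0.0691589  0.33048559] [ 3.14056240e+00 -1.96498022e-04  1.67861705e+00] [ 2.50392915e-02 -6.89022131e-03  1.19177796e+00  3.03196201e-04
  1.95569442e+00 -8.26673473e-02] 2.0
bush 0.63 [280.8 204.2] [0.5353 0.0059 0.074 ]
pin_handle 0.82 [281.  213.8] [0.5311 0.0097 0.122 ]
pin_handle 0.16 [278.2 204.6] [0.5257 0.0224 0.122 ]
jig 0.91 [278.3 192.4] [0.5346 0.0091 0.    ]
pin 0.62 [280.8 205.1] [0.5338 0.0107 0.0765]
pot 0.81 [252.1  16.1] [0.4599 0.2836 0.    ]
pot 0.56 [324.  14.] [0.5688 0.2984 0.    ]
pot_in 0.81 [327.6  14.5] [0.5734 0.2974 0.005 ]
pot_in 0.64 [254.6  14.8] [0.4636 0.2848 0.005 ]
0.73 [281.3, 212.4] 439 [0.51312482 0.00202809 0.0735166 ] [0.55096755 0.02699141 0.13419302]
top 220 [0.5327571  0.0147961  0.13197406] ((532.7271118164062, 13.9177827835083), (41.95965576171875, 9.864740371704102), 27.37098503112793)
```

View pics/c.png

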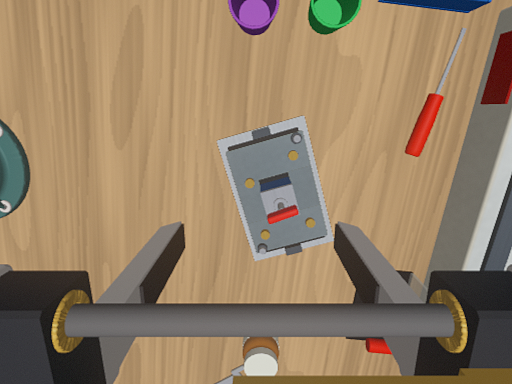

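The red bar is at (283,214) on the housing at (278,190), and the green pot is at (333,10). I'll re-measure now that the arm has settled.

```bash
cat >> h.py <<'E'
def bar(cam,k=.006):
    p,d=snapshot(cam);s=silhouettes(cam,"pin")
    for r in s[:1]:
        v,u=np.nonzero(r["pixels"]);P=np.array([ray(cam,(a,b),d=d[b,a]) for a,b in zip(u,v) if d[b,a]>0])
        z=np.percentile(P[:,2],97);T=P[abs(P[:,2]-z)<k]
        c,sz,a=cv2.minAreaRect((T[:,:2]*1000).astype(np.float32))
        print(cam,"score",round(r["score"],2),"n",len(T),"top z",round(z,4),"mean",T.mean(0).round(4),"rect",np.round(c,1),np.round(sz,1),round(a,1))
    return p,d
E
python3 - <<'E'
from h import *
print(get_obs()["tool_pos"],get_obs()["ee_rot"])
for c in ["wrist","wrist","top","scene"]:
    p,d=bar(c,.004)
    for n,z in {"bush":.074,"pin_handle":.122,"pot":.0,"pot_in":.005}.items():
        for r in spot_point(c,n)[:3]:
            print(n,round(r["score"],2),np.round(r["uv"],1),np.round(ray(c,r["uv"],z),4))
    # green pot pixels with depth
    P=p.astype(int);g=(P[...,1]>1.6*P[...,0])&(P[...,1]>1.3*P[...,2])&(P[...,1]>60)&(d>0)
    v,u=np.nonzero(g);X=np.array([ray(c,(a,b),d=d[b,a]) for a,b in zip(u,v)])
    if len(X):
        X=X[(abs(X[:,0]-.575)<.06)&(abs(X[:,1]-.3)<.06)]
        if len(X):
            T=X[X[:,2]>X[:,2].max()-.008];print("rim",len(T),X[:,2].max(),(T.min(0)+T.max(0))/2,np.ptp(T,axis=0))
E
```

```text
[0.49507647 0.07233621 0.33082261] [ 3.14045914e+00 -1.81979721e-04  1.68110756e+00]
wrist score 0.66 n 215 top z 0.133 mean [0.5342 0.0109 0.1317] rect [534.5  10.3] [43.5 10.3] 26.3
pin_handle 0.64 [280.6 216.6] [0.531  0.0086 0.122 ]
pin_handle 0.42 [280.8 205.3] [0.5292 0.025  0.122 ]
pot 0.92 [326.1  15.9] [0.5725 0.296  0.    ]
pot 0.65 [254.6  18.2] [0.4641 0.2809 0.    ]
pot_in 0.88 [251.8  17.4] [0.4601 0.2801 0.005 ]
pot_in 0.76 [326.2  17.1] [0.5721 0.2928 0.005 ]
rim 287 0.07076073141649714 [0.57251371 0.28070108 0.06677924] [0.06551725 0.0406985  0.00796298]
wrist score 0.95 n 188 top z 0.1332 mean [0.534  0.0109 0.1318] rect [534.6  10.2] [41.1  9.8] 27.5
bush 0.65 [279.2 200.2] [0.531  0.0173 0.074 ]
bush 0.22 [434.2  94. ] [0.7267 0.1944 0.074 ]
pot 0.97 [254.9  18.3] [0.465 0.28  0.   ]
pot 0.76 [326.1  15.9] [0.5728 0.2951 0.    ]
pot_in 0.95 [328.9  16.6] [0.5764 0.2931 0.005 ]
pot_in 0.66 [255.5  17.1] [0.466  0.2804 0.005 ]
pot_in 0.4 [280.9 191.5] [0.5389 0.0132 0.005 ]
rim 270 0.07194920822910134 [0.57263039 0.27994104 0.06798724] [0.06542168 0.03896458 0.00792
[... 323 characters left out ...]
7 0.2737 0.005 ]
rim 21 0.07889746865320979 [0.57583987 0.29114863 0.07493887] [0.06167028 0.06076385 0.00791719]
scene score 0.46 n 189 top z 0.0384 mean [ 0.6496 -0.4312  0.0365] rect [ 674.1 -429.8] [ 28.  184.2] 89.0
bush 0.64 [243.2 189.4] [0.55   0.0031 0.074 ]
pin_handle 0.5 [247.3 174.9] [0.5324 0.0186 0.122 ]
pot 0.84 [329.  201.8] [0.5663 0.2867 0.    ]
pot 0.77 [396.5 197.1] [0.5659 0.5172 0.    ]
pot 0.61 [318.8 178.5] [0.4607 0.2716 0.    ]
pot_in 0.7 [332.7 199.7] [0.5624 0.2993 0.005 ]
pot_in 0.65 [397.  193.2] [0.5533 0.5216 0.005 ]
pot_in 0.62 [321.6 178.5] [0.4658 0.2799 0.005 ]
rim 54 0.07347252252493974 [0.57496167 0.29142285 0.06947605] [0.06637008 0.06110551 0.00799295]
```

move_arm:
  steps: [0,0,-0.14,0.005,-0.008,-0.02,1,0,0,-0.28,0.01,-0.016,-0.04,1,0,0,-0.42,0.015,-0.024,-0.06,0.8,0,0,-0.56,0.02,-0.032,-0.08,0.6,0,0,-0.7,0.025,-0.04,-0.1,0.6,0,0,-0.84,0.03,-0.048,-0.12,0.6,0,0,-0.98,0.035,-0.055,-0.13,0.6,0,0,-1.1,0.039,-0.062,-0.141,0.6,0,0,-1.21,0.039,-0.062,-0.141,0.6,0,0,-1.21,0.039,-0.062,-0.141,0.6]

```text
time: 4.6
tool_pos: [0.5345, 0.0088, 0.1885]
ee_rot: [-3.141, 0.001, 0.469]
wrist_force: [-0.0, 0.7, -0.0]
width: 0.0562
finger_force: 0.0
```

Run:
```python
from h import *
p,d=bar("wrist",.004)
o=get_obs();print(o["tool_pos"],o["ee_rot"],o["joint_positions"],o["time"])
p,d=bar("wrist",.004)
print(camera_model("wrist"))
for n,z in {"bush":.074,"pin_handle":.122}.items():
  for r in spot_point("wrist",n)[:2]: print(n,round(r["score"],2),np.round(r["uv"],1),np.round(ray("wrist",r["uv"],z),4))
save("d",p)
```

```text
wrist score 0.93 n 529 top z 0.1342 mean [0.5358 0.0101 0.133 ] rect [535.2   9.9] [42.9  8.7] 27.3
[0.53479809 0.00907156 0.18942647] [ 3.14137071e+00 -3.48349230e-04  4.71125989e-01] [-8.90546216e-02  5.33005987e-02  1.40823760e+00 -2.94930029e-06
  1.67964142e+00  1.01061543e+00] 4.7
wrist score 0.98 n 513 top z 0.1337 mean [0.5355 0.01   0.1323] rect [535.1   9.7] [42.8  8.8] 26.8
{'fx': 307.30193937937304, 'fy': 307.30193937937304, 'cx': 259.03193441606146, 'cy': 192.73449045653678, 'rvec': array([-2.47873263,  1.51957964,  0.20398097]), 'tvec': array([-0.23316522,  0.43551402,  0.51685417])}
bush 0.63 [260.6 185.8] [0.5335 0.0081 0.074 ]
pin_handle 0.65 [261.  196.5] [0.5355 0.009  0.122 ]
```

View pics/d.png

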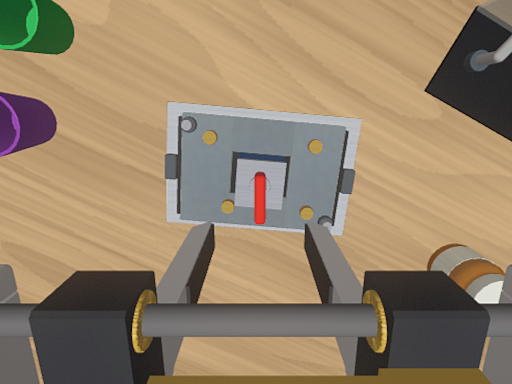

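The bar (260,197) sits centred and aligned between the fingers on the jig's housing, so it is the meant pin. I'll descend and grip.

move_arm:
  steps: [0,0,0,0.0005,0.0007,-0.02,0.5,0,0,0,0.0005,0.0007,-0.04,0.4,0,0,0,0.0005,0.0007,-0.06,0.4,0,0,0,0.0005,0.0007,-0.072,0.4,0,0,0,0.0005,0.0007,-0.072,0.3,0,0,0,0.0005,0.0007,-0.072,0,0,0,0,0.0005,0.0007,-0.072,0,0,0,0,0.0005,0.0007,-0.072,0,0,0,0,0.0005,0.0007,-0.072,0,0,0,0,0.0005,0.0007,-0.072,0,0,0,0,0.0005,0.0007,-0.072,0]

```text
time: 6.0
tool_pos: [0.5357, 0.0097, 0.118]
ee_rot: [3.141, -0.001, 0.469]
wrist_force: [-0.4, 1.3, 2.3]
width: 0.0006
finger_force: 1.4
```

Run:
```python
from h import *
o=get_obs();print(o)
```

```text
{'time': 6.0, 'joint_positions': array([-8.76725383e-02,  7.97582209e-02,  1.52217913e+00,  3.40177906e-06,
        1.53809099e+00,  1.01433270e+00]), 'qvel': array([ 2.51771659e-03,  2.13243729e-04, -8.18463844e-04, -3.04759678e-06,
        1.96541803e-04, -1.75367272e-04]), 'joint_torque': array([-7.18263513e-02, -3.16105270e+01, -2.83318126e+01,  1.15457163e-02,
       -9.65049095e-02, -4.31305261e-05]), 'tool_pos': array([0.53567798, 0.00973453, 0.11802513]), 'ee_rot': array([ 3.14076929e+00, -1.33009980e-03,  4.68791531e-01]), 'wrist_force': array([-0.35693705,  1.30021308,  2.33880496]), 'wrist_torque': array([ 0.01040286,  0.10831656, -0.0789414 ]), 'finger_force': 1.3908568699116586, 'width': 0.000559085913478241}
```

Width is near zero, so the fingers may have missed the bar. I'll look.

Run:
```python
from h import *
p,d=snapshot("wrist")
q,e=snapshot("scene")
o=get_obs();print(o["width"],o["finger_force"],o["time"])
c=cv2.resize(q[130:220,180:300],(640,480),interpolation=cv2.INTER_CUBIC)
im=np.vstack([cv2.resize(p[120:320,130:390],(390,300)),cv2.resize(c,(390,292))])
save("e",im)
```

```text
0.0006727948600693212 1.795498621504521 6.1
```

View pics/e.png

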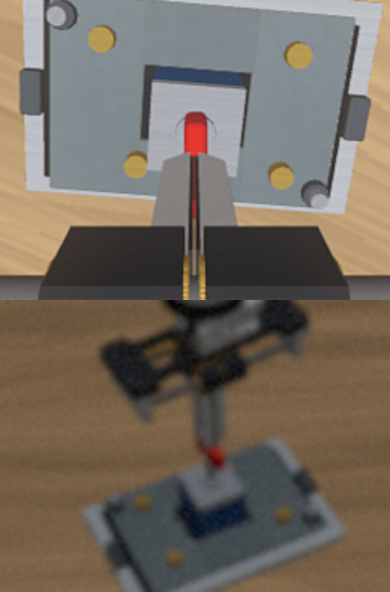

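Run:
```python
from h import *
p,d=snapshot("wrist");m=camera_model("wrist");o=get_obs()
K=np.array([[m["fx"],0,m["cx"]],[0,m["fy"],m["cy"]],[0,0,1]])
c=np.array([.535,.0098,0]);a=np.array([np.cos(.471),np.sin(.471),0]);n=np.array([-a[1],a[0],0]);z=np.array([0,0,1])
pts={"end+":c+.022*a+.1335*z,"end-":c-.022*a+.1335*z,"tcp":o["tool_pos"],"tip":o["tool_pos"]-.014*z,"grasp":o["tool_pos"]+.005*z,"tip+x":o["tool_pos"]-.014*z+.008*a,"bush":c+.074*z}
for k,v in pts.items(): print(k,cv2.projectPoints(v.reshape(1,3),np.array(m["rvec"],float),np.array(m["tvec"],float).reshape(3,1),K,None)[0].ravel().round(1))
P=p.astype(int);r=(P[...,0]>120)&(P[...,1]<60)&(P[...,2]<60);v,u=np.nonzero(r)
for y in range(190,300,6):
    xs=u[v==y]
    if len(xs): print(y,xs.min(),xs.max(),ray("wrist",(xs.mean(),y),d=d[y,int(xs.mean())]).round(4))
print(o["width"],o["finger_force"],o["tool_pos"])
for s in [(260,225),(250,240),(270,240),(250,260),(245,225)]: print(s,ray("wrist",s,d=d[s[1],s[0]]).round(4))
```

```text
end+ [260.4 201.1]
end- [260.5 266.4]
tcp [260.9 224.9]
tip [260.8 217.8]
grasp [261.  227.6]
tip+x [260.8 207.2]
bush [260.1 205.8]
196 255 265 [0.5538 0.0196 0.1196]
202 253 267 [0.5533 0.0194 0.1313]
208 253 267 [0.5502 0.0179 0.1325]
214 253 267 [0.547  0.0162 0.1332]
220 253 267 [0.5433 0.0144 0.1328]
256 258 260 [0.5413 0.014  0.1772]
262 258 260 [0.5415 0.0141 0.1836]
0.0004977358827593053 1.9937515744823031 [0.53568157 0.00971972 0.11804416]
(260, 225) [0.5415 0.0134 0.136 ]
(250, 240) [0.5403 0.0189 0.1613]
(270, 240) [0.5454 0.0096 0.1622]
(250, 260) [0.5403 0.0182 0.1833]
(245, 225) [0.5385 0.022  0.139 ]
```

Run:
```python
from h import *
p,d=snapshot("wrist")
for u in (244,250,272):
  for y in range(202,244,4): print(u,y,p[y,u],ray("wrist",(u,y),d=d[y,u]).round(4))
q,e=snapshot("scene")
m=camera_model("scene");K=np.array([[m["fx"],0,m["cx"]],[0,m["fy"],m["cy"]],[0,0,1]])
t=get_obs()["tool_pos"]
for k in (-.014,0,.02): print(k,cv2.projectPoints((t+[0,0,k]).reshape(1,3),np.array(m["rvec"],float),np.array(m["tvec"],float).reshape(3,1),K,None)[0].ravel().round(1))
save("f",cv2.resize(q[140:200,215:275],(600,600),interpolation=cv2.INTER_CUBIC))
```

```text
244 202 [173 175 183] [0.5318 0.0229 0.0734]
244 206 [176 177 184] [0.5287 0.0213 0.0731]
244 210 [169 171 178] [0.5257 0.0199 0.0735]
244 214 [171 173 181] [0.5224 0.0183 0.0728]
244 218 [174 176 183] [0.5195 0.0168 0.0736]
244 222 [172 175 182] [0.5165 0.0153 0.0738]
244 226 [131 126 123] [0.5385 0.0226 0.1413]
244 230 [134 129 126] [0.5384 0.0222 0.147 ]
244 234 [133 129 125] [0.5385 0.022  0.1528]
244 238 [134 129 127] [0.5389 0.0219 0.159 ]
244 242 [133 128 126] [0.5392 0.0217 0.1645]
250 202 [173 176 183] [0.5359 0.0192 0.0798]
250 206 [171 175 182] [0.533  0.0178 0.0802]
250 210 [172 175 182] [0.5301 0.0163 0.0804]
250 214 [173 175 183] [0.5273 0.0149 0.0812]
250 218 [172 174 182] [0.5213 0.0122 0.0723]
250 222 [168 170 178] [0.5186 0.0109 0.0737]
250 226 [134 128 127] [0.5405 0.0196 0.1424]
250 230 [134 128 127] [0.5404 0.0193 0.1482]
250 234 [133 128 126] [0.5402 0.0191 0.1532]
250 238 [135 130 127] [0.5404 0.019  0.1591]
250 242 [135 130 127] [0.5404 0.0188 0.1641]
272 202 [144 144 149] [0.5436 0.0036 0.0794]
272 206 [161 161 167] [0.5407 0.0022 0.0796]
272 210 [174 175 183] [5.377e-01 5.000e-04 7.930e-02]
272 214 [167 168 174] [ 0.5348 -0.0009  0.0798]
272 218 [171 174 181] [ 0.5299 -0.0038  0.0734]
272 222 [173 175 183] [ 0.5267 -0.0054  0.0732]
272 226 [132 127 125] [0.5462 0.0079 0.142 ]
272 230 [133 129 127] [0.546  0.008  0.1478]
272 234 [134 129 128] [0.5457 0.0081 0.1532]
272 238 [134 129 126] [0.5459 0.0085 0.1595]
272 242 [133 128 126] [0.5457 0.0087 0.1644]
-0.014 [244.7 179.7]
0 [244.6 176.7]
0.02 [244.4 172.4]
```

View pics/f.png

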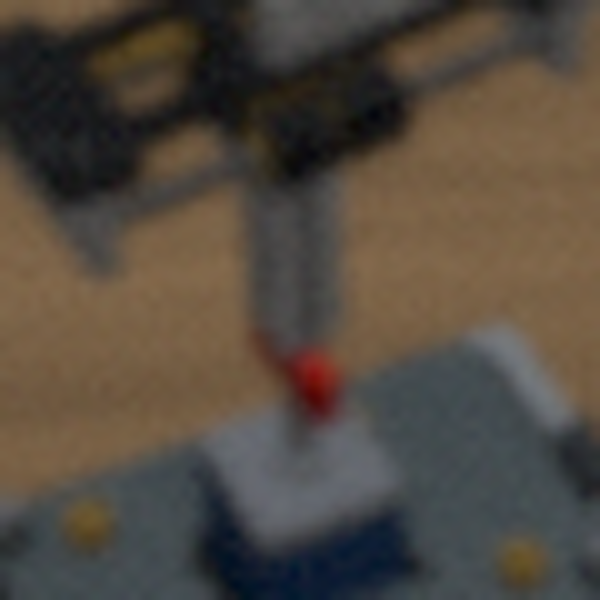

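The picture and depth agree: the fingertips end at z≈0.137, about 19 mm above the reported TCP rather than 14 mm below it. The fingers closed just above the bar, which is untouched. I'll open, go 31 mm lower and grip.

move_arm:
  steps: [0,0,0,-0.0006,0,0,0.4,0,0,0,-0.0006,0,0,0.4,0,0,0,-0.0006,0,0,0.4,0,0,0,-0.0006,0,0,0.4,0,0,0,-0.0006,0,0,0.4,0,0,0,-0.0006,0,-0.015,0.4,0,0,0,-0.0006,0,-0.031,0.3,0,0,0,-0.0006,0,-0.031,0.1,0,0,0,-0.0006,0,-0.031,0,0,0,0,-0.0006,0,-0.031,0,0,0,0,-0.0006,0,-0.031,0,0,0,0,-0.0006,0,-0.031,0]

```text
time: 7.45
tool_pos: [0.5349, 0.0092, 0.0863]
ee_rot: [3.14, -0.0, 0.469]
wrist_force: [0.1, -2.4, -3.5]
width: 0.0099
finger_force: 30.0
```

Run:
```python
from h import *
p,d=snapshot("wrist");o=get_obs()
for k in ("time","tool_pos","ee_rot","wrist_force","wrist_torque","width","finger_force"): print(k,np.round(o[k],4))
save("g",cv2.resize(p[150:300,160:360],(600,450)))
for u in (244,248,272):
  for y in range(196,230,5): print(u,y,p[y,u],ray("wrist",(u,y),d=d[y,u]).round(4))
```

```text
time 7.5
tool_pos [0.5349 0.0092 0.0863]
ee_rot [ 3.1402e+00 -2.0000e-04  4.6860e-01]
wrist_force [ 0.7086 -1.7061 -3.1301]
wrist_torque [-0.5023 -0.1838  0.0339]
width 0.0099
finger_force 29.9975
244 196 [176 178 185] [0.5446 0.0272 0.0743]
244 201 [176 178 185] [0.5411 0.0256 0.0734]
244 206 [174 175 183] [0.538  0.024  0.0741]
244 211 [178 179 187] [0.5345 0.0223 0.0735]
244 216 [169 170 178] [0.5314 0.0208 0.0745]
244 221 [159 158 163] [0.5276 0.0189 0.0732]
244 226 [139 133 131] [0.5377 0.022  0.1095]
248 196 [177 179 186] [0.5459 0.0247 0.0742]
248 201 [176 178 185] [0.542  0.0229 0.0723]
248 206 [173 175 182] [0.539  0.0214 0.0732]
248 211 [151 151 155] [0.5356 0.0197 0.0732]
248 216 [172 176 183] [0.5347 0.019  0.0804]
248 221 [159 163 167] [0.5387 0.0202 0.101 ]
248 226 [118 118 116] [0.5387 0.0199 0.1092]
272 196 [173 176 183] [0.5531 0.0095 0.0727]
272 201 [173 175 182] [0.5501 0.0081 0.0739]
272 206 [174 175 183] [0.5466 0.0062 0.0731]
272 211 [179 181 189] [0.5433 0.0045 0.0729]
272 216 [174 175 183] [0.5422 0.0043 0.0805]
272 221 [162 163 167] [0.5455 0.007  0.1015]
272 226 [139 134 131] [0.545  0.0071 0.1088]
```

View pics/g.png

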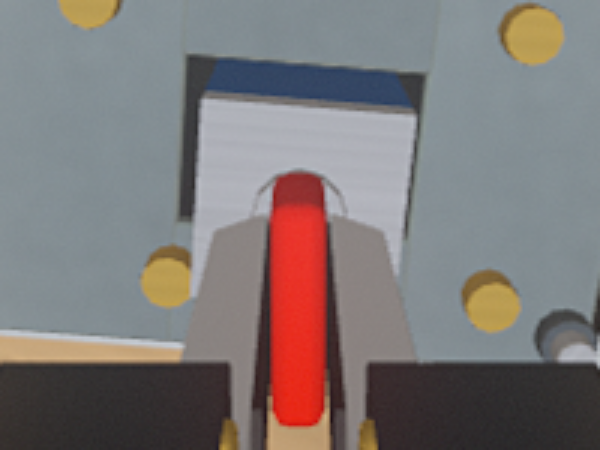

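The bar is held between the pads (width 9.9 mm, 30 N) with the collar just above the housing. I'll start with a gentle twist test under a small lift.

move_arm:
  steps: [0,0,0.14,0,0,0.0003,0,0,0,0.28,0,0,0.0006,0,0,0,0.42,0,0,0.0008,0,0,0,0.28,0,0,0.001,0,0,0,0.14,0,0,0.001,0,0,0,0,0,0,0.001,0,0,0,-0.14,0,0,0.001,0,0,0,-0.28,0,0,0.001,0,0,0,-0.42,0,0,0.001,0,0,0,-0.28,0,0,0.001,0,0,0,-0.14,0,0,0.001,0]

```text
time: 8.6
tool_pos: [0.535, 0.0094, 0.0869]
ee_rot: [3.141, -0.001, 0.334]
wrist_force: [2.6, -1.1, -5.7]
width: 0.0102
finger_force: 30.0
```

```bash
cat > s.py <<'E'
from h import *
p,d=snapshot("wrist");o=get_obs()
for k in ("time","tool_pos","ee_rot","wrist_force","wrist_torque","width","finger_force"): print(k,np.round(o[k],4))
# housing top, near the image of the housing face; red bar angle
P=p.astype(int);m=camera_model("wrist")
t=o["tool_pos"];yaw=o["ee_rot"][2]
pts=np.array([ray("wrist",(u,v),d=d[v,u]) for v in range(150,300,2) for u in range(180,350,2) if d[v,u]>0])
h=pts[(np.hypot(pts[:,0]-.535,pts[:,1]-.010)<.024)&(pts[:,2]>.066)&(pts[:,2]<.0785)]
print("housing top z med",np.median(h[:,2]).round(4),len(h))
pl=pts[(np.hypot(pts[:,0]-.535,pts[:,1]-.010)>.04)&(abs(pts[:,2]-.026)<.008)]
print("plate z",np.median(pl[:,2]).round(4),len(pl))
r=(P[...,0]>120)&(P[...,1]<60)&(P[...,2]<60);v,u=np.nonzero(r)
T=np.array([ray("wrist",(a,b),d=d[b,a]) for a,b in zip(u,v) if d[b,a]>0]);T=T[np.hypot(T[:,0]-t[0],T[:,1]-t[1])<.04]
z=np.percentile(T[:,2],90);T=T[abs(T[:,2]-z)<.003]
print("bar top z",np.median(T[:,2]).round(4),"rect",cv2.minAreaRect((T[:,:2]*1000).astype(np.float32)),"yaw",np.degrees(yaw))
E
python3 s.py
```

```text
time 8.65
tool_pos [0.5352 0.0094 0.0869]
ee_rot [ 3.1406e+00 -1.2000e-03  3.3760e-01]
wrist_force [ 2.6841 -1.3141 -5.3332]
wrist_torque [-0.4905 -0.6327 -0.0226]
width 0.0099
finger_force 29.9958Traceback (most recent call last):
  File "s.py", line 7, in <module>
    pts=np.array([ray("wrist",(u,v),d=d[v,u]) for v in range(150,300,2) for u in range(180,350,2) if d[v,u]>0])
                  ~~~^^^^^^^^^^^^^^^^^^^^^^^^
  File "h.py", line 4, in ray
    m=camera_model(cam);R=cv2.Rodrigues(np.array(m["rvec"],float))[0];t=np.array(m["tvec"],float).ravel()
ValueError: time passes only in moves, steps and waits
```

```bash
python3 - <<'E'
s=open('h.py').read()
i=s.index("def bar")
s=s[:i]+'''def cloud(cam,d,mask):
    v,u=np.nonzero(mask&(d>0));m=camera_model(cam);R=cv2.Rodrigues(np.array(m["rvec"],float))[0];t=np.array(m["tvec"],float).ravel()
    z=d[v,u];X=np.stack([(u-m["cx"])/m["fx"]*z,(v-m["cy"])/m["fy"]*z,z],1)
    return (X-t)@R
'''+s[i:]
open('h.py','w').write(s)
s=open('s.py').read()
a=s.index("pts=");b=s.index("h=pts")
s=s[:a]+"pts=cloud('wrist',d,d>0)\n"+s[b:]
a=s.index("T=np.array");b=s.index("T=T[np.hyp")
s=s[:a]+"T=cloud('wrist',d,r);"+s[b:]
open('s.py','w').write(s)
E
python3 s.py
```

```text
time 8.7
tool_pos [0.5353 0.0095 0.087 ]
ee_rot [ 3.1406e+00 -1.3000e-03  3.2850e-01]
wrist_force [ 3.0816 -1.0514 -6.6117]
wrist_torque [-0.5014 -0.6299  0.0732]
width 0.0096
finger_force 29.9977
housing top z med 0.0735 1717
plate z 0.0254 22391
bar top z 0.1328 rect ((534.8568115234375, 10.443502426147461), (43.607418060302734, 9.5022611618042), 19.27497100830078) yaw 18.82194419881038
```

move_arm:
  steps: [0,0,0.14,0,0,0.0002,0,0,0,0.28,0,0,0.0003,0,0,0,0.42,0,0,0.0005,0,0,0,0.56,0,0,0.0006,0,0,0,0.7,0,0,0.0007,0,0,0,0.84,0,0,0.0008,0,0,0,0.7,0,0,0.0009,0,0,0,0.56,0,0,0.001,0,0,0,0.42,0,0,0.0011,0,0,0,0.28,0,0,0.0012,0,0,0,0.14,0,0,0.0013,0,0,0,0,0,0,0.0014,0]

```text
time: 9.9
tool_pos: [0.5342, 0.0091, 0.0878]
ee_rot: [3.141, 0.002, 0.32]
wrist_force: [1.7, -3.1, -5.7]
width: 0.0101
finger_force: 30.0
```

```bash
python3 s.py
```

```text
time 9.95
tool_pos [0.5342 0.0091 0.0879]
ee_rot [3.1406e+00 1.6000e-03 3.1640e-01]
wrist_force [ 1.5944 -3.4258 -5.4856]
wrist_torque [-0.7499 -0.1939 -0.0885]
width 0.0098
finger_force 29.9999
housing top z med 0.0735 1821
plate z 0.0254 22365
bar top z 0.1338 rect ((533.8665771484375, 10.045402526855469), (43.29027557373047, 9.526483535766602), 18.584964752197266) yaw 18.1258145796357
```

move_arm:
  steps: [0,0,0.14,0,0,0.0001,0,0,0,0.28,0,0,0.0002,0,0,0,0.42,0,0,0.0003,0,0,0,0.56,0,0,0.0005,0,0,0,0.7,0,0,0.0006,0,0,0,0.84,0,0,0.0007,0,0,0,0.7,0,0,0.0008,0,0,0,0.56,0,0,0.0009,0,0,0,0.42,0,0,0.001,0,0,0,0.28,0,0,0.0011,0,0,0,0.14,0,0,0.0012,0,0,0,0,0,0,0.0013,0]

```text
time: 11.15
tool_pos: [0.5342, 0.0091, 0.089]
ee_rot: [3.141, 0.002, 0.323]
wrist_force: [1.8, -2.8, -6.7]
width: 0.0098
finger_force: 30.0
```

move_arm:
  steps: [0,0,0.14,0,0,0.0001,0,0,0,0.28,0,0,0.0002,0,0,0,0.42,0,0,0.0003,0,0,0,0.56,0,0,0.0005,0,0,0,0.7,0,0,0.0006,0,0,0,0.84,0,0,0.0007,0,0,0,0.7,0,0,0.0008,0,0,0,0.56,0,0,0.0009,0,0,0,0.42,0,0,0.001,0,0,0,0.28,0,0,0.0011,0,0,0,0.14,0,0,0.0012,0,0,0,0,0,0,0.0013,0]

```text
time: 12.35
tool_pos: [0.5342, 0.0091, 0.0903]
ee_rot: [3.141, 0.002, 0.323]
wrist_force: [1.9, -2.3, -6.2]
width: 0.0099
finger_force: 30.0
```

```bash
python3 s.py
```

```text
time 12.4
tool_pos [0.5341 0.0091 0.0903]
ee_rot [3.1408e+00 1.8000e-03 3.1930e-01]
wrist_force [ 1.0377 -3.1107 -6.9318]
wrist_torque [-0.7847 -0.242  -0.0645]
width 0.0098
finger_force 29.998
housing top z med 0.0735 1845
plate z 0.0254 21977
bar top z 0.1362 rect ((533.736572265625, 10.045476913452148), (43.3009033203125, 9.531447410583496), 18.74952507019043) yaw 18.292459330557463
```

The pin creeps about 1.25 mm per call at roughly 6.5 N, and the plate stays down. I'll continue.

move_arm:
  steps: [0,0,0.14,0,0,0.0001,0,0,0,0.28,0,0,0.0002,0,0,0,0.42,0,0,0.0003,0,0,0,0.56,0,0,0.0005,0,0,0,0.7,0,0,0.0006,0,0,0,0.84,0,0,0.0007,0,0,0,0.7,0,0,0.0008,0,0,0,0.56,0,0,0.0009,0,0,0,0.42,0,0,0.001,0,0,0,0.28,0,0,0.0011,0,0,0,0.14,0,0,0.0012,0,0,0,0,0,0,0.0013,0]

```text
time: 13.6
tool_pos: [0.5342, 0.0091, 0.0918]
ee_rot: [3.141, 0.002, 0.325]
wrist_force: [1.6, -2.9, -6.5]
width: 0.0099
finger_force: 30.0
```

move_arm:
  steps: [0,0,0.14,0,0,0.0001,0,0,0,0.28,0,0,0.0002,0,0,0,0.42,0,0,0.0003,0,0,0,0.56,0,0,0.0005,0,0,0,0.7,0,0,0.0006,0,0,0,0.84,0,0,0.0007,0,0,0,0.7,0,0,0.0008,0,0,0,0.56,0,0,0.0009,0,0,0,0.42,0,0,0.001,0,0,0,0.28,0,0,0.0011,0,0,0,0.14,0,0,0.0012,0,0,0,0,0,0,0.0013,0]

```text
time: 14.8
tool_pos: [0.5342, 0.0091, 0.0933]
ee_rot: [3.141, 0.001, 0.325]
wrist_force: [0.5, -3.2, -6.2]
width: 0.0098
finger_force: 30.0
```

move_arm:
  steps: [0,0,0.14,0,0,0.0001,0,0,0,0.28,0,0,0.0002,0,0,0,0.42,0,0,0.0003,0,0,0,0.56,0,0,0.0005,0,0,0,0.7,0,0,0.0006,0,0,0,0.84,0,0,0.0007,0,0,0,0.7,0,0,0.0008,0,0,0,0.56,0,0,0.0009,0,0,0,0.42,0,0,0.001,0,0,0,0.28,0,0,0.0011,0,0,0,0.14,0,0,0.0012,0,0,0,0,0,0,0.0013,0]

```text
time: 16.0
tool_pos: [0.5343, 0.0092, 0.095]
ee_rot: [3.141, 0.001, 0.325]
wrist_force: [0.6, -3.2, -4.6]
width: 0.0099
finger_force: 30.0
```

```bash
python3 s.py
```

```text
time 16.05
tool_pos [0.5342 0.0092 0.095 ]
ee_rot [3.1407e+00 1.2000e-03 3.2150e-01]
wrist_force [ 0.1625 -2.214  -4.0735]
wrist_torque [-0.8019 -0.0698 -0.019 ]
width 0.0099
finger_force 29.9989
housing top z med 0.0735 1867
plate z 0.0254 21259
bar top z 0.1409 rect ((533.6380004882812, 10.044595718383789), (43.551979064941406, 9.52977466583252), 18.87769889831543) yaw 18.41936348696759
```

move_arm:
  steps: [0,0,0.14,0,0,0.0002,0,0,0,0.28,0,0,0.0004,0,0,0,0.42,0,0,0.0006,0,0,0,0.56,0,0,0.0008,0,0,0,0.7,0,0,0.001,0,0,0,0.84,0,0,0.0011,0,0,0,0.7,0,0,0.0012,0,0,0,0.56,0,0,0.0013,0,0,0,0.42,0,0,0.0014,0,0,0,0.28,0,0,0.0015,0,0,0,0.14,0,0,0.0016,0,0,0,0,0,0,0.0017,0]

```text
time: 17.25
tool_pos: [0.5343, 0.0092, 0.0971]
ee_rot: [3.141, 0.001, 0.327]
wrist_force: [1.0, -3.3, -4.0]
width: 0.0096
finger_force: 30.0
```

move_arm:
  steps: [0,0,0.14,0,0,0.0002,0,0,0,0.28,0,0,0.0004,0,0,0,0.42,0,0,0.0006,0,0,0,0.56,0,0,0.0008,0,0,0,0.7,0,0,0.001,0,0,0,0.84,0,0,0.0011,0,0,0,0.7,0,0,0.0012,0,0,0,0.56,0,0,0.0013,0,0,0,0.42,0,0,0.0014,0,0,0,0.28,0,0,0.0015,0,0,0,0.14,0,0,0.0016,0,0,0,0,0,0,0.0017,0]

```text
time: 18.45
tool_pos: [0.5346, 0.0098, 0.0995]
ee_rot: [3.141, -0.0, 0.328]
wrist_force: [0.2, -1.8, 0.1]
width: 0.0094
finger_force: 30.0
```

move_arm:
  steps: [0,0,0.14,0,0,0.0002,0,0,0,0.28,0,0,0.0004,0,0,0,0.42,0,0,0.0006,0,0,0,0.56,0,0,0.0008,0,0,0,0.7,0,0,0.001,0,0,0,0.84,0,0,0.0011,0,0,0,0.7,0,0,0.0012,0,0,0,0.56,0,0,0.0013,0,0,0,0.42,0,0,0.0014,0,0,0,0.28,0,0,0.0015,0,0,0,0.14,0,0,0.0016,0,0,0,0,0,0,0.0017,0]

```text
time: 19.65
tool_pos: [0.5346, 0.0099, 0.1011]
ee_rot: [3.142, -0.0, 0.328]
wrist_force: [0.1, -1.7, -2.3]
width: 0.0103
finger_force: 30.0
```

```bash
python3 s.py
```

```text
time 19.7
tool_pos [0.5347 0.0099 0.1011]
ee_rot [ 3.1416e+00 -6.0000e-04  3.2360e-01]
wrist_force [ 1.1209 -1.4643 -1.5716]
wrist_torque [-0.4354  0.1581 -0.0068]
width 0.0095
finger_force 29.9987
housing top z med 0.0735 1847
plate z 0.0254 20368
bar top z 0.147 rect ((534.14013671875, 10.758255004882812), (43.347286224365234, 9.539258003234863), 19.008459091186523) yaw 18.542921949382166
```

The grip has let go (force is about the pin's weight). I'll draw it out straight and slowly.

move_arm:
  steps: [0,0,0,0,0,0.002,0,0,0,0,0,0,0.004,0,0,0,0,0,0,0.006,0,0,0,0,0,0,0.008,0,0,0,0,0,0,0.01,0,0,0,0,0,0,0.012,0]

```text
time: 20.3
tool_pos: [0.5346, 0.0098, 0.1124]
ee_rot: [-3.142, -0.0, 0.329]
wrist_force: [-0.0, -0.5, -1.8]
width: 0.0098
finger_force: 30.0
```

```bash
python3 s.py
```

```text
time 20.35
tool_pos [0.5347 0.0098 0.1128]
ee_rot [ 3.1415e+00 -6.0000e-04  3.2930e-01]
wrist_force [ 0.0905 -1.07   -1.5809]
wrist_torque [-0.2426  0.1219  0.0058]
width 0.0098
finger_force 29.9983
housing top z med 0.0738 1846
plate z 0.0258 19420
bar top z 0.1587 rect ((534.4430541992188, 10.850467681884766), (43.06333541870117, 9.550677299499512), 19.334562301635742) yaw 18.865490056865355
```

move_arm:
  steps: [0,0,0,0,0,0.004,0,0,0,0,0,0,0.008,0,0,0,0,0,0,0.012,0,0,0,0,0,0,0.016,0,0,0,0,0,0,0.02,0,0,0,0,0,0,0.024,0,0,0,0,0,0,0.03,0,0,0,0,0,0,0.036,0,0,0,0,0,0,0.042,0,0,0,0,0,0,0.048,0,0,0,0,0,0,0.052,0]

```text
time: 21.45
tool_pos: [0.5348, 0.0097, 0.1651]
ee_rot: [3.141, -0.001, 0.329]
wrist_force: [-0.4, 0.4, -1.1]
width: 0.0098
finger_force: 30.0
```

```bash
python3 s.py
python3 - <<'E'
from h import *
q,e=snapshot("scene")
save("i",cv2.resize(q[120:230,190:360],(680,440),interpolation=cv2.INTER_CUBIC))
p,e2=snapshot("top")
for c,im,d in (("scene",q,e),("top",p,e2)):
    P=im.astype(int);g=(P[...,1]>1.5*P[...,0])&(P[...,1]>1.25*P[...,2])&(P[...,1]>50)
    X=cloud(c,d,g);X=X[(abs(X[:,0]-.575)<.06)&(abs(X[:,1]-.29)<.06)]
    z=np.percentile(X[:,2],95);T=X[X[:,2]>z-.012];print(c,len(T),z,(T.min(0)+T.max(0))/2,np.ptp(T,axis=0))
E
```

```text
time 21.5
tool_pos [0.5352 0.0097 0.1657]
ee_rot [ 3.1407e+00 -1.8000e-03  3.2880e-01]
wrist_force [ 0.3176 -0.3123 -0.8677]
wrist_torque [-0.0345  0.0922  0.0037]
width 0.0099
finger_force 29.9988
housing top z med 0.074 1510
plate z 0.0259 16070
bar top z 0.2116 rect ((534.4966430664062, 10.573808670043945), (43.43976974487305, 9.540900230407715), 19.32445526123047) yaw 18.840384781834604
scene 117 0.06913969459902053 [0.57458929 0.29216855 0.06495657] [0.06613765 0.06223133 0.01549087]
top 65 0.0745488980591118 [0.57514426 0.2908849  0.07168863] [0.06392745 0.06294977 0.01717792]
```

View pics/i.png

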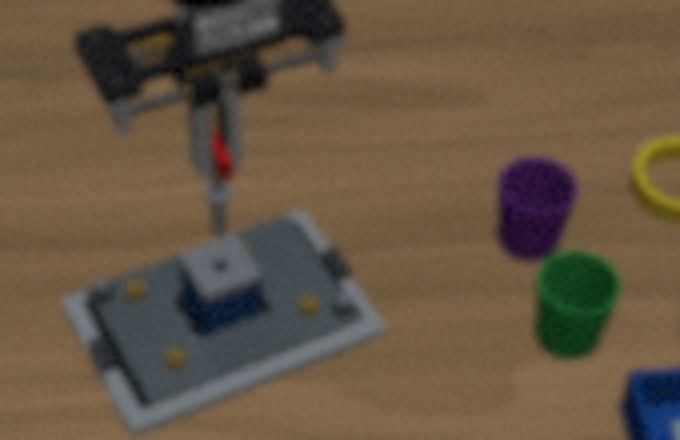

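The pin is out above the bore and the template is down. The green pot is at (577,300) in this crop, with the purple look-alike at (537,205). I'll carry the pin over the pot.

move_arm:
  steps: [0,0,0,0.002,0.012,0.005,0,0,0,0,0.006,0.04,0.01,0,0,0,0,0.011,0.075,0.01,0,0,0,0,0.016,0.11,0.01,0,0,0,0,0.021,0.145,0.01,0,0,0,0,0.026,0.18,0.01,0,0,0,0,0.031,0.215,0.01,0,0,0,0,0.036,0.245,0.01,0,0,0,0,0.039,0.269,0.01,0,0,0,0,0.0405,0.281,0.01,0,0,0,0,0.0405,0.281,0.01,0,0,0,0,0.0405,0.281,0.01,0]

```text
time: 22.8
tool_pos: [0.5749, 0.2902, 0.174]
ee_rot: [3.141, 0.001, 0.329]
wrist_force: [-0.0, -0.8, -1.5]
width: 0.0096
finger_force: 30.0
```

```bash
cat > t.py <<'E'
from h import *
p,d=snapshot("wrist");o=get_obs()
for k in ("time","tool_pos","ee_rot","wrist_force","width","finger_force"): print(k,np.round(o[k],4))
P=p.astype(int);g=(P[...,1]>1.5*P[...,0])&(P[...,1]>1.25*P[...,2])&(P[...,1]>50)
X=cloud("wrist",d,g);X=X[np.hypot(X[:,0]-.575,X[:,1]-.291)<.045]
z=np.percentile(X[:,2],97);T=X[abs(X[:,2]-z)<.004]
# circle fit to rim
A=np.c_[2*T[:,:2],np.ones(len(T))];s=np.linalg.lstsq(A,(T[:,:2]**2).sum(1),rcond=None)[0]
print("rim",len(T),z,s[:2],np.sqrt(s[2]+s[0]**2+s[1]**2),T.min(0),T.max(0))
r=(P[...,0]>120)&(P[...,1]<60)&(P[...,2]<60);T=cloud("wrist",d,r);T=T[np.hypot(T[:,0]-o["tool_pos"][0],T[:,1]-o["tool_pos"][1])<.04]
z=np.percentile(T[:,2],90);T=T[abs(T[:,2]-z)<.003];print("bar",z,cv2.minAreaRect((T[:,:2]*1000).astype(np.float32)))
save("j",p)
E
python3 t.py
```

```text
time 22.85
tool_pos [0.5751 0.2898 0.1742]
ee_rot [3.1408e+00 5.0000e-04 3.2790e-01]
wrist_force [ 0.6344 -0.6782 -1.8108]
width 0.0102
finger_force 29.9989
rim 633 0.07035191535732518 [0.57337671 0.29401278] 0.031271757552315045 [0.53998517 0.2614031  0.066387  ] [0.60652358 0.32701441 0.07170734]
bar 0.2209528338679166 ((574.9129028320312, 290.8280029296875), (43.240516662597656, 9.504989624023438), 19.255598068237305)
```

View pics/j.png

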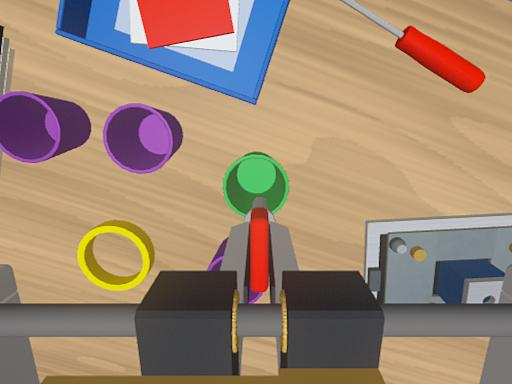

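move_arm:
  steps: [0,0,0,-0.0016,0.0032,-0.005,0,0,0,0,-0.0016,0.0032,-0.02,0,0,0,0,-0.0016,0.0032,-0.035,0,0,0,0,-0.0016,0.0032,-0.05,0,0,0,0,-0.0016,0.0032,-0.065,0,0,0,0,-0.0016,0.0032,-0.08,0,0,0,0,-0.0016,0.0032,-0.093,0,0,0,0,-0.0016,0.0032,-0.102,0,0,0,0,-0.0016,0.0032,-0.108,0,0,0,0,-0.0016,0.0032,-0.11,0,0,0,0,-0.0016,0.0032,-0.111,0,0,0,0,-0.0016,0.0032,-0.111,0]

```text
time: 24.05
tool_pos: [0.5739, 0.2941, 0.0639]
ee_rot: [3.142, -0.001, 0.329]
wrist_force: [-0.5, -0.3, -1.2]
width: 0.0095
finger_force: 30.0
```

```bash
python3 t.py
```

```text
time 24.1
tool_pos [0.574  0.2941 0.064 ]
ee_rot [ 3.1416e+00 -1.5000e-03  3.2880e-01]
wrist_force [-0.8096  0.215  -1.1599]
width 0.0098
finger_force 29.9989
rim 1251 0.07030663702648116 [0.57332992 0.29452036] 0.031219643058345858 [0.54430742 0.26138961 0.0663113 ] [0.60631248 0.32763359 0.07192018]
bar 0.11079123659727963 ((573.464111328125, 295.0310974121094), (42.96988296508789, 9.516596794128418), 19.33163833618164)
```

Tip is at about z 0.008, still just off the floor. I'll nudge it down to contact.

move_arm:
  steps: [0,0,0,0,0,-0.0005,0,0,0,0,0,0,-0.001,0,0,0,0,0,0,-0.0015,0,0,0,0,0,0,-0.002,0,0,0,0,0,0,-0.002,0]

```text
time: 24.6
tool_pos: [0.5735, 0.2939, 0.0612]
ee_rot: [3.141, -0.0, 0.329]
wrist_force: [-1.0, -0.7, -1.2]
width: 0.01
finger_force: 30.0
```

move_arm:
  steps: [0,0,0,0,0,-0.0005,0,0,0,0,0,0,-0.001,0,0,0,0,0,0,-0.001,0]

```text
time: 24.9
tool_pos: [0.5736, 0.294, 0.0609]
ee_rot: [3.142, -0.001, 0.329]
wrist_force: [0.1, -1.2, 1.9]
width: 0.01
finger_force: 30.0
```

move_arm:
  steps: [0,0,0,0,0,0,0.15,0,0,0,0,0,0,0.2,0,0,0,0,0,0,0.3,0,0,0,0,0,0,0.4,0,0,0,0,0,0,0.5,0,0,0,0,0,0,0.6,0,0,0,0,0,0,0.7,0,0,0,0,0,0,0.8,0,0,0,0,0,0,0.9,0,0,0,0,0,0,1,0,0,0,0,0,0,1,0,0,0,0,0,0,1]

```text
time: 26.1
tool_pos: [0.5735, 0.294, 0.0602]
ee_rot: [3.142, -0.0, 0.329]
wrist_force: [-0.3, 0.9, 0.0]
width: 0.0929
finger_force: 0.0
```

Run:
```python
from h import *
o=get_obs();print({k:np.round(o[k],3) for k in ("time","tool_pos","wrist_force","width","finger_force")})
p,d=snapshot("wrist");q,e=snapshot("scene")
save("k",np.vstack([cv2.resize(p[100:300,130:390],(390,300)),cv2.resize(q[120:220,270:400],(390,300),interpolation=cv2.INTER_CUBIC)]))
```

```text
{'time': np.float64(26.1), 'tool_pos': array([0.573, 0.294, 0.06 ]), 'wrist_force': array([-0.293,  0.864,  0.024]), 'width': np.float64(0.093), 'finger_force': np.float64(0.0)}
```

View pics/k.png

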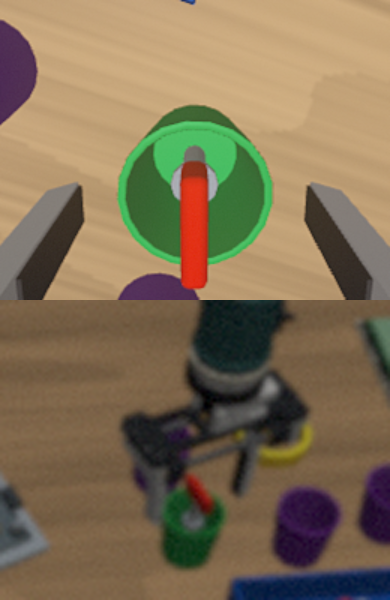

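The pin is in the green pot, with the red bar at (194,225) in the upper crop, and both open fingers are clear of it. I'll retreat straight up.

move_arm:
  steps: [0,0,0,0,0,0.01,1,0,0,0,0,0,0.025,1,0,0,0,0,0,0.04,1,0,0,0,0,0,0.06,1,0,0,0,0,0,0.08,1,0,0,0,0,0,0.1,1,0,0,0,0,0,0.12,1,0,0,0,0,0,0.14,1,0,0,0,0,0,0.15,1,0,0,0,0,0,0.15,1,0,0,0,0,0,0.15,1,0,0,0,0,0,0.15,1]

```text
time: 27.4
tool_pos: [0.5729, 0.2937, 0.2087]
ee_rot: [3.141, 0.003, 0.329]
wrist_force: [0.5, 0.1, -0.1]
width: 0.0942
finger_force: 0.0
```

Run:
```python
from h import *
for i in range(2):
    o=get_obs();p,d=snapshot("wrist")
    P=p.astype(int);r=(P[...,0]>120)&(P[...,1]<60)&(P[...,2]<60)
    T=cloud("wrist",d,r);T=T[np.hypot(T[:,0]-.573,T[:,1]-.294)<.07];print(len(T),T.min(0).round(4),T.max(0).round(4))
    X=cloud("wrist",d,d>0)
    for n,b in (("plate",.026),("housing",.074)):
        c=X[(np.hypot(X[:,0]-.535,X[:,1]-.01)<(.1 if b<.05 else .03))&(abs(X[:,2]-b)<.008)]
        print(n,len(c),np.median(c[:,2]).round(4) if len(c) else None)
print({k:np.round(o[k],3) for k in ("time","tool_pos","wrist_force","width")})
```

```text
248 [0.5526 0.2852 0.0954] [0.5944 0.3053 0.1089]
plate 5568 0.0251
housing 331 0.0728
250 [0.5527 0.2853 0.0954] [0.5946 0.3054 0.109 ]
plate 5580 0.0253
housing 331 0.0729
{'time': np.float64(27.45), 'tool_pos': array([0.573, 0.294, 0.209]), 'wrist_force': array([0.2  , 0.077, 0.417]), 'width': np.float64(0.094)}
```

The pin stands in the pot, and the template is at its original height. One more second to confirm it has settled, then I'll hand in.

move_arm:
  steps: [0,0,0,0,0,0.01,1,0,0,0,0,0,0.02,1,0,0,0,0,0,0.02,1,0,0,0,0,0,0.02,1,0,0,0,0,0,0.02,1,0,0,0,0,0,0.02,1,0,0,0,0,0,0.02,1,0,0,0,0,0,0.02,1,0,0,0,0,0,0.02,1,0,0,0,0,0,0.02,1,0,0,0,0,0,0.02,1,0,0,0,0,0,0.02,1]

```text
time: 28.7
tool_pos: [0.5735, 0.2939, 0.2302]
ee_rot: [3.142, -0.0, 0.329]
wrist_force: [0.1, -1.2, 0.2]
width: 0.0943
finger_force: 0.0
```

Run:
```python
from h import *
p,d=snapshot("wrist")
P=p.astype(int);r=(P[...,0]>120)&(P[...,1]<60)&(P[...,2]<60)
T=cloud("wrist",d,r);T=T[np.hypot(T[:,0]-.573,T[:,1]-.294)<.08];print(len(T),T.min(0).round(4),T.max(0).round(4))
if len(T) and T[:,2].max()>.075 and np.hypot(*(T[:,:2].mean(0)-[.573,.294]))<.05: print(close_job())
```

```text
189 [0.5526 0.2857 0.0962] [0.5946 0.3049 0.1087]
the job is handed in; nothing more can be done
None
```

I twisted the pin loose, drew it out with the template staying on its bed, and lowered it point first into the green pot. I then let go, moved the arm clear and handed the job in at about 29 s.

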